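Pull the buzzer caps off the game console for washing

ROBOT

A 6-joint arm with a two-finger parallel gripper is mounted at the origin on the work surface. World frame = base frame: x ahead of the robot, y to its left, z up, the work surface at z = 0. Lengths are in mm, angles in degrees, forces in N, time in s.
With the tool pointing down it reaches from about 350 to 850 mm from the base axis. Payload 8.1 kg.
Tool frame: the origin (TCP) lies midway between the tips of the shut fingers; the grasp point (between the pads) lies 19 mm behind it (r.grasp_offset is the distance from the TCP to the grasp point, in mm); z points along the fingers, x is the direction in which the jaws open and shut, and the axes are right-handed (so a half turn about z gives the same grasp; the last joint's range is limited). The gripper opens to 85 mm and grips with 20 to 120 N. Pads are 22 mm wide; open, the fingers measure 114 mm over their backs; the gripper's body (76 mm by 85 mm) begins 54 mm behind the grasp point. The pads swing forward as they close: fully open they stand 13 mm farther back than shut.
Start: joints at [62.544, 7.471, 85.268, -0, 87.261, -4.893], TCP at [230.2, 554.088, 231.292] pointing down, gripper open.
Joint ranges: [-169.43, 169.43], [-51.17, 129.36], [1.28, 143.12], [-76.62, 256.62], [0, 156.53], [-152.29, 152.29]. Speed limits (degrees/s): [136.94, 136.94, 159.86, 180, 180, 180].

INTERFACE

Orientations are given as [roll, pitch, yaw] about the fixed x, y, z axes, in that order (R = Rz(yaw) Ry(pitch) Rx(roll)).
In Python, from bench import r, optics, hand_in gives the robot as it stands.
- The arm moves only by the shell command python3 -m pendant 'ROWS' [FORCE]. ROWS is JSON, a list of rows, each a list of 5 numbers: the opening, from 0 (shut) to 1 (fully open), then the shift along the tool's x, y, z in mm, then the turn about the tool's z in degrees. A call has 1 to 10 rows; each row shifts and turns the commanded pose from where the row before left it, along the tool's axes as they then stand; what a row does not reach is not made up. A row lasts 1/10 s, in which the tool goes at most 50 mm and 8.59 degrees, less where a joint would pass 70% of its speed; a pose out of reach is approached as far as the arm can. A call with a gripper value outside its range is refused whole. The fingers move at their own pace and stop on an object; FORCE is the grip in N (left out, the last holds). Time passes only in rows, so rows that do not move let the fingers close. It gives the time, the measured TCP pose, the force and the opening at its end, in the units of the state.
- r.sense(): the state, without advancing time (a new reading comes with each control period).
- optics.snapshot(name): name is "scene" or "side" or "wrist"; returns (picture, depth): 480x640x3 uint8, blue, green, red; 480x640 float32, mm along the optical axis (not along the pixel's ray), 0 where there is no reading.
- optics.camera_params(name): a dict with "camera_matrix" (3x3 intrinsics, pixels), "eye" and "orientation" of the camera in the world. Camera axes: x right, y down, z forward; pixel columns grow to the right and rows downward; lengths in mm; the calibration is good to about 2 mm. A picture is of the moment at which its call begins: read the wrist's pose just before it. camera_params takes no time and is no camera call; for the wrist camera it gives the pose at the moment of the call.
- hand_in(): hands the job in, once; it reports no verdict.
Trained networks look in the newest picture that a camera, given by its name, has taken for a name from the list of things; names that differ only in an ending like _2 or _b are one class to them, and where a whole thing is asked for, a point or a joint stands for the part that bears it (a point fixed in the world has none). Each returns a list of dicts, best first, with "score" (0 to 1); they miss things now and then, are a little off and sometimes report something else, mostly with a low value. They report only what shows in the picture. A call takes as long as a camera call.
- optics.search_frame(camera, query): "at" ([x, y, z] in mm, in world coordinates, good to about 4 mm: the middle of the surface that is visible of it).
The state is a dict: "time": time; "joint_pos": joint angles; "qd": joint speeds; "joint_efforts": joint torques, N m; "tool_pos": TCP position; "tcp_rot": TCP orientation; "ft_force": force on the tool from outside, world axes, zero at the start; "wrist_torque": the same for the moment, N m; "finger_gap": finger opening in mm.
Only numpy, scipy, OpenCV 4.12 (cv2) and the standard library are available. Lean on these libraries where they do the work, as an engineer would, in place of code of your own. Each camera call takes 0.05 s, during which the arm holds its last target. There are 200 camera calls.

TASK

Switch the buzzer console off at its recessed dial (clockwise to the stop), and only then pull every cap that is on it off its stem with the cap puller, not with the fingers, and set each one down gently inside the wooden tray, ready for washing. Finish with the puller standing upright on the steel coaster again, the dial still off, and leave the remote, mouse, dice cup, card box and mug where they are.

Things in the scene. Friction and masses are not known exactly. Their poses are not given: they have to be found in the camera images.
- console: party-game buzzer console, a black plastic block 110 (x) x 320 (y) x 30 mm, fixed to the surface. Origin: centre of its underside; its flat deck is 30 mm above. x points from its near long side to its far one, y along it, z up. At the +y end a square collar surrounds the recessed dial; along the rest four upright stems stand in a row, some with a buzzer cap, the others bare.
- well (a point): centre of the well floor under the dial, level with the deck, at console (0, +108 mm). The square collar round it is 84 x 84 mm inside, its walls 8 mm thick and 32 mm high above the deck. Axes as the console's.
- dial (a joint): recessed power dial, angle in rad: 0 is fully on, its pointer along the console's +x; it turns clockwise seen from above up to a stop at 1.4 rad, which is off (a white dot on the well floor marks it). It stands between 0 and 0.3 at the start. Slight friction (0.05 N m), no spring: it stays where left.
- dial_grip (a point): point on the dial's axis, 20 mm above the well floor. The dial's grip is an upright bar 36 mm long, 12 mm thick and 28 mm high, its top 4 mm below the collar's rim. This point's x axis points along the bar to the pointer end, z is up; it turns with the dial.
- stems (a point): middle of the row of stems, on the deck, axes as the console's. Stems 1 to 4 stand at console x = 0 and y = +24, -28, -80 and -132 mm, 11 mm high. Each holds its cap by a sprung friction grip of about 3 to 8 N; the cap comes free when raised about 10 mm straight up. Caps sit with the foot of the skirt on the deck.
- cap1_mid (a point): buzzer cap on stem 1 (each of the four alike caps is absent in some starts): white plastic mushroom, 25 g, 24.5 mm high. A square hollow skirt, 22 x 22 x 13 mm high, square with the console, carries a round head 40 mm wide whose flat underside is 13 mm above the skirt's foot. Point: on its axis, 12 mm above the foot; z is up along the cap.
- cap2_mid (a point): buzzer cap on stem 2, just like cap1 (absent in some starts). Point: on its axis, 12 mm above the foot of its skirt; z is up along the cap.
- cap3_mid (a point): buzzer cap on stem 3, just like cap1 (absent in some starts). Point: on its axis, 12 mm above the foot of its skirt; z is up along the cap.
- cap4_mid (a point): buzzer cap on stem 4, just like cap1 (absent in some starts). Point: on its axis, 12 mm above the foot of its skirt; z is up along the cap.
- puller_grip (a point): cap puller, 90 g, 88 mm tall: a steel two-pronged flat fork under a black rubber handle, standing upright on its prongs on the coaster. Point: centre of the handle, 62 mm above the underside of the prongs; z up, x along the prongs to their open tips. The handle is an upright bar 24 (x) x 14 (y) mm, from 36 to 88 mm above the underside of the prongs.
- puller: the puller's fork; origin on the handle's axis at the underside of the prongs, axes as puller_grip. Two prongs 4 mm thick, 8 mm wide, with 27 mm clear between them (43 mm over all), x = -31 to +14 mm; a cap being pulled sits on the handle's axis. A back plate, x = -31 to -26 mm, joins them to a bridge whose underside is 30 mm up. All stays rigid in the hand.
- coaster: round stainless steel coaster, 110 mm wide, 5 mm thick, fixed; origin: centre of its underside.
- tray: loose compact wooden tray, 176 (x) x 128 (y) x 24 mm high outside, walls 6 mm, empty at the start, 0.4 kg; origin: centre of its underside, z up. It is at the robot's left or right, the coaster at the other side.
- tray_floor (a point): centre of the tray's inner floor (164 x 116 mm inside; floor 6 mm thick); the same axes as the tray.
- remote: black TV remote, 170 x 45 x 18 mm, lying between console and robot; origin: centre of its underside. Not part of the job.
- mouse: blue wireless mouse, about 100 x 60 x 36 mm. Not part of the job.
- dice_cup: black plastic dice cup, 76 mm wide, 90 mm high; origin: underside. Not part of the job.
- card_box: cardboard box of playing cards, 65 x 92 x 20 mm. Not part of the job.
- mug: white mug, 80 mm wide, 90 mm high. Not part of the job.

How it is judged:
By the outcome, as a careful person would: the job done as asked, in the order asked, and still so for the second after the job is handed in, with the robot touching nothing.
Of cap1, cap2, cap3, cap4 only 2 to 4 are there at a start; the rules pass over those that are not, and their reading is None.
At some moment in a run one of tray may be knocked a few centimetres aside while the robot is not near it.
It also fails if it takes over 210 s, if anything falls off the work surface, if the arm or the gripper's body presses on something with over 40 N, if the wrist force passes 120 N, or if a joint passes its speed limit or range.

## Working session

There is one attempt and no reset: what is moved stays moved. The work goes in short steps, Python scripts to look and compute and a shell command to move; the robot and the scene stay as the last step left them, time stands still between calls to the robot, and variables do not carry over. Pictures are saved under pics/ and viewed, about 12 in all and at most 16, crops included, and the job is handed in when it is done.

```bash
ls; mkdir -p pics; cat > h.py <<'E'
import numpy as np, cv2
from scipy.spatial.transform import Rotation as R
from bench import r, optics
def cam(n):
    p=optics.camera_params(n); return np.array(p["camera_matrix"]),np.array(p["eye"]),p["orientation"]
def rot(o):
    o=np.array(o,float)
    return o if o.shape==(3,3) else R.from_euler('xyz',o,degrees=True).as_matrix()
def cloud(n):
    K,e,o=cam(n); img,d=optics.snapshot(n)
    v,u=np.mgrid[0:480,0:640]
    c=np.stack([(u-K[0,2])/K[0,0]*d,(v-K[1,2])/K[1,1]*d,d],-1)
    P=c@rot(o).T+e; P[d==0]=np.nan
    return img,P
def proj(n,P):
    K,e,o=cam(n); c=(np.atleast_2d(P)-e)@rot(o); q=c@K.T; return q[:,:2]/q[:,2:]
E
python3 - <<'E'
from h import *
print(r.sense()); print(r.grasp_offset)
for n in ["scene","side"]:
    print(optics.camera_params(n))
    img,P=cloud(n); cv2.imwrite(f"pics/{n}0.png",img); np.save(n+"0.npy",P)
for q in ["console","dial","cap1_mid","puller","coaster","tray","remote","mouse","dice_cup","card_box","mug"]:
    print(q,[(np.round(x["at"]).tolist(),round(x["score"],2)) for x in optics.search_frame("scene",q)[:5]])
print(r.sense()["time"])
E
```

```text
pics
{'time': 0.0, 'joint_pos': array([ 6.25431992e+01,  7.51536218e+00,  8.53306392e+01,  9.62725215e-04,
        8.72611435e+01, -4.89378568e+00]), 'qd': array([-0.03702982, -0.02815174,  0.0738449 , -0.02382939,  0.00330567,
       -0.00128164]), 'joint_efforts': array([ 3.86403204e-03, -5.69335377e+01, -5.00597906e+01,  2.09823702e-04,
        1.34172582e-02, -4.00655449e-05]), 'tool_pos': array([229.94259238, 553.58690943, 230.2287492 ]), 'tcp_rot': array([-1.79989902e+02,  1.06672260e-01,  6.74369474e+01]), 'ft_force': array([0.19574472, 0.63769313, 0.2565914 ]), 'wrist_torque': array([0.04025854, 0.01347249, 0.01410096]), 'finger_gap': 85.38690869124663}
18.700000000000003
{'camera_matrix': array([[501.35072811,   0.        , 318.1531469 ],
       [  0.        , 501.35072811, 233.15007034],
       [  0.        ,   0.        ,   1.        ]]), 'eye': array([1718.61428175,  451.16169184,  917.24851388]), 'orientation': array([-123.70443708,   -0.1242696 ,  111.45914794])}
{'camera_matrix': array([[493.93219442,   0.        , 321.16429374],
       [  0.        , 493.93219442, 240.69004827],
       [  0.        ,   0.        ,   1.        ]]), 'eye': array([ -79.25292928, -710.00636551, 1034.70043814]), 'orientation': array([-135.45054531,   -0.8492908 ,  -42.66189206])}
console [([688.0, 40.0, 29.0], 0.84)]
dial []
cap1_mid [([670.0, 25.0, 51.0], 0.66), ([440.0, 47.0, 18.0], 0.35)]
puller [([486.0, 342.0, 40.0], 0.71)]
coaster [([475.0, 330.0, 4.0], 0.92)]
tray [([472.0, -345.0, -1.0], 0.68)]
remote [([442.0, 49.0, 17.0], 0.68)]
mouse [([481.0, 570.0, 27.0], 0.85)]
dice_cup [([727.0, 316.0, 62.0], 0.77)]
card_box [([740.0, -301.0, 18.0], 0.84), ([730.0, 316.0, 60.0], 0.44)]
mug [([515.0, -592.0, 60.0], 0.66)]
0.65
```

View pics/scene0.png

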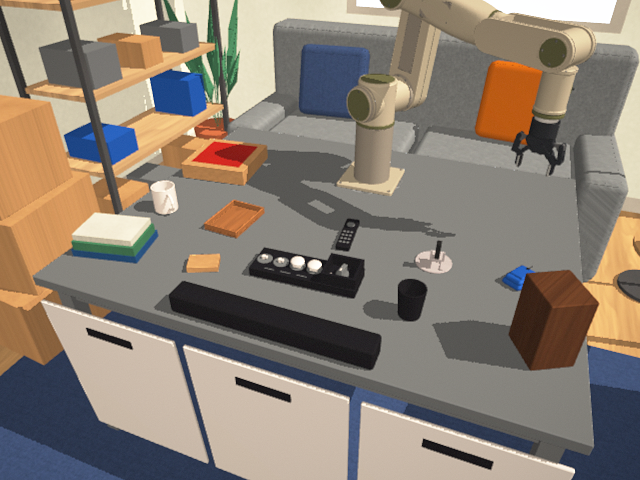

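View pics/side0.png

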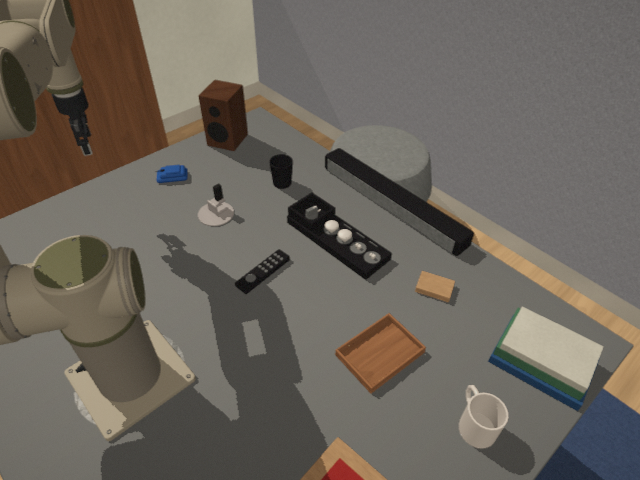

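```bash
cat >> h.py <<'E'
def rowsto(tgt,yaw=None):
    """print tool-frame shift (at the present yaw) and turn; shift first, then turn"""
    s=r.sense(); M=rot(s["tcp_rot"]); d=M.T@(np.array(tgt)-s["tool_pos"])
    t=None if yaw is None else -(((yaw-s["tcp_rot"][2])+180)%360-180)
    print("at",np.round(s["tool_pos"],1),np.round(s["tcp_rot"],2),"j6 %.0f"%s["joint_pos"][5],"shift",np.round(d,1),"turn",t)
E
python3 - <<'E'
from h import *
P=np.load("side0.npy"); 
for lo,hi,c,w in [(26,34,(688,40),220),(18,28,(472,-345),140),(55,66,(688,150),120)]:
    m=(abs(P[...,0]-c[0])<w)&(abs(P[...,1]-c[1])<w)&(P[...,2]>lo)&(P[...,2]<hi)
    q=P[m][:,:2].astype(np.float32); print(len(q),cv2.minAreaRect(q))
p=optics.camera_params("wrist"); s=r.sense(); M=rot(s["tcp_rot"])
print(p["camera_matrix"][0,0],M.T@(np.array(p["eye"])-s["tool_pos"]), np.round(M.T@rot(p["orientation"]),2))
rowsto([600,60,330],90)
E
```

```text
2208 ((733.0531616210938, 36.48748779296875), (272.5620422363281, 430.7135925292969), 0.78959059715271)
703 ((469.52252197265625, -345.1556091308594), (130.329345703125, 178.80828857421875), 85.58020782470703)
418 ((654.3109741210938, 104.35234069824219), (105.27613830566406, 106.78522491455078), 2.5215513706207275)
340.2531115044092 [   0.42674867  -80.00161269 -143.23806167] [[ 1.    0.    0.  ]
 [-0.    0.95  0.31]
 [-0.   -0.31  0.95]]
at [230.2 554.1 231.3] [-180.     -0.     67.44] j6 -5 shift [-314.4  531.1  -98.7] turn -22.56197869894484
```

```bash
python3 -m pendant '[[1,0,0,-33,0],[1,0,0,-33,0],[1,0,0,-33,0],[1,-24,41,0,0],[1,-24,41,0,0],[1,-24,41,0,0],[1,-24,41,0,0],[1,-24,41,0,0],[1,-24,41,0,0],[1,-24,41,0,0]]' 40
python3 -m pendant '[[1,-24,41,0,0],[1,-24,41,0,0],[1,-24,41,0,0],[1,-24,41,0,0],[1,-24,41,0,0],[1,-24,41,0,0],[1,0,0,0,-7.5],[1,0,0,0,-7.5],[1,0,0,0,-7.5],[1,0,0,0,0]]'
python3 - <<'E'
from h import *
rowsto([600,60,330],90)
img,P=cloud("wrist"); cv2.imwrite("pics/w1.png",img); np.save("w1.npy",P)
for q in ["dial","dial_grip","cap1_mid","cap3_mid"]:
    print(q,[(np.round(x["at"]).tolist(),round(x["score"],2)) for x in optics.search_frame("wrist",q)[:5]])
E
```

```text
time: 1.65
tool_pos: [431.6, 287.2, 330.6]
tcp_rot: [180.0, -0.0, 67.4]
ft_force: [1.1, 1.1, -0.3]
finger_gap: 85.7
time: 2.65
tool_pos: [602.8, 61.2, 330.2]
tcp_rot: [-180.0, 0.0, 90.0]
ft_force: [0.3, -0.2, -0.2]
finger_gap: 85.6
at [602.8  61.2 330.2] [-179.99    0.     90.04] j6 -89 shift [-1.2 -2.8  0.2] turn 0.038498062397053445
dial [([652.0, 104.0, 38.0], 0.95), ([480.0, 336.0, 34.0], 0.57)]
dial_grip [([650.0, 104.0, 35.0], 0.7), ([478.0, -309.0, 7.0], 0.52)]
cap1_mid [([651.0, 22.0, 55.0], 0.69)]
cap3_mid []
```

View pics/w1.png

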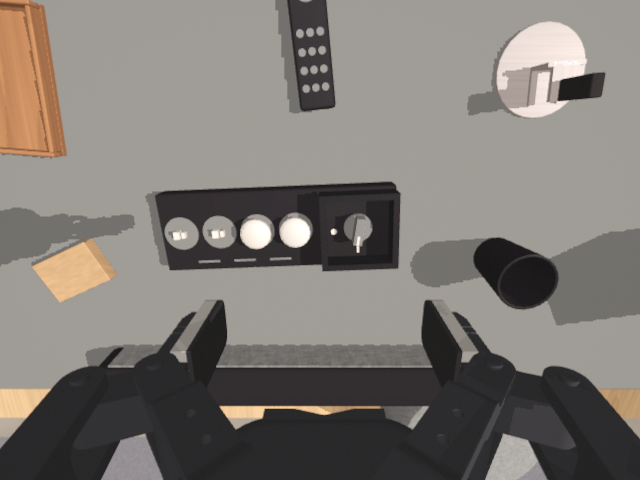

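```bash
python3 - <<'E'
from h import *
P=np.load("w1.npy"); img=cv2.imread("pics/w1.png"); Z=P[...,2]
def rect(z0,z1,box,pr=True):
    u0,u1,v0,v1=box; m=np.zeros(Z.shape,bool); m[v0:v1,u0:u1]=True
    m&=(Z>z0)&(Z<z1); n,l,st,c=cv2.connectedComponentsWithStats(m.astype(np.uint8))
    out=[]
    for i in range(1,n):
        if st[i,4]>60:
            q=P[l==i]; print(st[i].tolist(),np.round(np.median(q,0),1),cv2.minAreaRect(q[:,:2].astype(np.float32)))
print("deck");rect(22,70,(150,420,170,285))
print("collar rim");rect(59,66,(310,410,170,285))
print("caps");rect(50,60,(230,318,200,260))
print("bar");rect(53,60,(330,385,200,260))
print("puller/coaster");rect(2,9,(480,600,10,130));rect(60,100,(480,620,10,130));rect(25,59,(480,620,10,130));
print("tray");rect(20,28,(0,80,0,170))
E
```

```text
deck
[155, 183, 245, 88, 18943] [652.6   8.   31. ] ((658.0787353515625, -1.5205841064453125), (110.21417236328125, 318.3206787109375), 2.4888815879821777)
collar rim
[319, 192, 81, 79, 1902] [648.4 108.2  62.5] ((653.5878295898438, 107.07756042480469), (100.93395233154297, 100.21192169189453), 2.542158365249634)
caps
[280, 218, 29, 29, 586] [655.7  23.4  53.6] ((656.9232788085938, 23.011131286621094), (36.72227096557617, 36.29738998413086), 16.335493087768555)
[241, 221, 29, 27, 586] [658.3 -27.9  53.6] ((659.4108276367188, -28.11971664428711), (35.79024124145508, 37.19717025756836), 1.1867293119430542)
bar
[353, 217, 13, 29, 260] [652.3 106.7  58.5] ((653.3868408203125, 106.9577865600586), (12.163753509521484, 36.410770416259766), 82.94502258300781)
puller/coaster
[495, 21, 90, 97, 5129] [446.8 320.5   5.4] ((458.1326904296875, 327.6376953125), (105.1534423828125, 109.19451904296875), 80.51126098632812)
[566, 72, 39, 28, 842] [483.5 335.5  86.9] ((483.506591796875, 341.55059814453125), (23.964506149291992, 16.337047576904297), 1.3678908348083496)
[540, 59, 47, 43, 1047] [468.  334.4  41.5] ((473.7563781738281, 340.3990173339844), (43.02009963989258, 45.48684310913086), 4.508678436279297)
tray
[0, 0, 56, 157, 1420] [ 479.2 -283.7   23.8] ((473.72503662109375, -313.6369323730469), (69.1483154296875, 175.20323181152344), 85.2806625366211)
```

```bash
python3 -m pendant '[[0.45,0,0,0,7.1],[0.45,0,0,0,0]]' 40; python3 - <<'E'
from h import *
rowsto([653.4,107,110]);rowsto([653.4,107,35])
E
```

```text
time: 3.1
tool_pos: [602.6, 61.6, 330.4]
tcp_rot: [180.0, 0.0, 82.6]
ft_force: [-0.1, 0.2, -0.4]
finger_gap: 59.2
at [602.6  61.6 330.4] [179.99   0.    82.64] j6 -82 shift [ 51.6  44.5 220.4] turn None
at [602.6  61.6 330.4] [179.99   0.    82.64] j6 -82 shift [ 51.6  44.5 295.4] turn None
```

```bash
python3 -m pendant '[[0.45,17.2,14.8,0,0],[0.45,17.2,14.8,0,0],[0.45,17.2,14.9,40,0],[0.45,0,0,45,0],[0.45,0,0,45,0],[0.45,0,0,45,0],[0.45,0,0,45,0],[0.45,0,0,0,0]]' 40; python3 - <<'E'
from h import *
rowsto([653.4,107,35],82.9)
img,P=cloud("wrist"); cv2.imwrite("pics/w2.png",img)
E
```

```text
time: 3.9
tool_pos: [647.5, 106.7, 101.6]
tcp_rot: [-179.2, 0.2, 83.0]
ft_force: [-1.7, -0.2, -1.7]
finger_gap: 38.6
at [647.5 106.7 101.6] [-1.7921e+02  1.7000e-01  8.2960e+01] j6 -78 shift [ 1.2  6.7 66.5] turn 0.0634872865464331
```

View pics/w2.png

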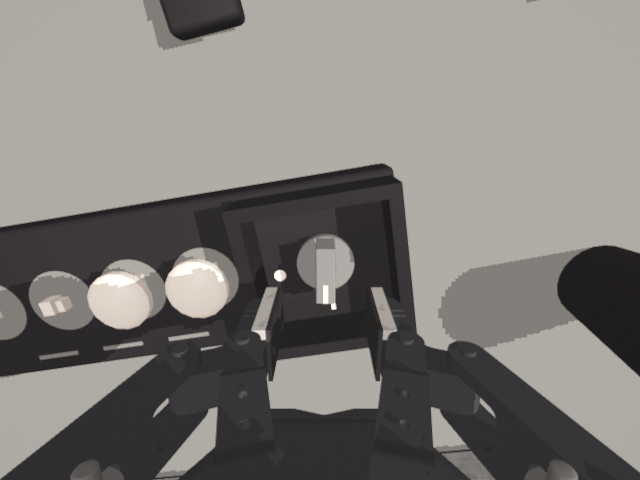

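```bash
python3 -m pendant '[[0.45,0,0,0,0],[0.45,0,0,0,0]]' 40; python3 - <<'E'
from h import *
img,P=cloud("wrist"); Z=P[...,2]
m=(Z>52)&(Z<61); m[:225]=0;m[310:]=0;m[:,:300]=0;m[:,350:]=0
q=P[m][:,:2].astype(np.float32); rc=cv2.minAreaRect(q); print(m.sum(),rc)
rowsto([*rc[0],35],82.9)
E
```

```text
time: 4.15
tool_pos: [655.8, 107.3, 114.7]
tcp_rot: [179.7, -0.1, 82.9]
ft_force: [-0.1, -0.5, 0.9]
finger_gap: 38.5
1120 ((666.3167114257812, 110.84708404541016), (22.6946964263916, 61.30292510986328), 86.6247329711914)
at [655.8 107.3 114.5] [ 1.7966e+02 -7.0000e-02  8.2860e+01] j6 -78 shift [ 4.7  9.6 79.6] turn -0.04077270264025401
```

```bash
python3 -m pendant '[[0.4,0,-1,20,0],[0.4,0,0,20,0],[0.4,0,0,20,0],[0.4,0,0,10,0],[0.4,0,0,0,0],[0.4,0,0,0,0]]' 40; python3 - <<'E'
from h import *
rowsto([653.4,107,35],82.9)
img,P=cloud("wrist"); Z=P[...,2]
m=(Z>52)&(Z<61); m[:,:290]=0;m[:,360:]=0
n,l,st,c=cv2.connectedComponentsWithStats(m.astype(np.uint8))
for i in range(1,n):
    if st[i,4]>150: print(st[i],cv2.minAreaRect(P[l==i][:,:2].astype(np.float32)))
E
```

```text
time: 4.8
tool_pos: [653.3, 107.3, 41.9]
tcp_rot: [179.9, -0.0, 82.8]
ft_force: [-0.2, 0.2, 0.5]
finger_gap: 34.1
at [653.3 107.3  41.9] [ 1.7989e+02 -2.0000e-02  8.2840e+01] j6 -78 shift [-0.3  0.2  6.9] turn -0.06027603747213561
[290 197  70  17 376] ((603.541015625, 114.35079956054688), (0.8039566874504089, 27.578109741210938), 2.333604335784912)
[ 308  277   29   81 2208] ((653.5620727539062, 107.16668701171875), (12.025941848754883, 36.8054084777832), 83.08584594726562)
[290 386  70  24 998] ((696.2737426757812, 102.8779296875), (3.0003318786621094, 34.04191589355469), 2.310121536254883)
```

Aligned to a few tenths of a millimetre. Lower, grip and turn.

```bash
python3 -m pendant '[[0.4,0,0,6,0],[0,0,0,0,0],[0,0,0,0,0],[0,0,0,0,0],[0,0,0,0,0],[0,0,0,0,0],[0,0,0,0,0]]' 30; python3 -m pendant '[[0,0,0,0,8],[0,0,0,0,8],[0,0,0,0,8],[0,0,0,0,8],[0,0,0,0,8],[0,0,0,0,8],[0,0,0,0,8],[0,0,0,0,8],[0,0,0,0,4],[0,0,0,0,0]]'; python3 -c "
from h import *; s=r.sense(); print(s['wrist_torque'],s['tcp_rot'])"
```

```text
time: 5.55
tool_pos: [652.2, 106.9, 34.5]
tcp_rot: [-180.0, 0.0, 82.8]
ft_force: [-3.6, -2.5, 2.2]
finger_gap: 11.2
time: 6.55
tool_pos: [653.5, 108.4, 34.5]
tcp_rot: [-179.9, -0.2, 14.7]
ft_force: [4.8, 4.0, -3.7]
finger_gap: 11.2
[ 0.44684663 -0.84170612 -0.04911873] [-179.94908409   -0.1875932    14.69755644]
```

```bash
python3 -m pendant '[[0,0,0,0,1],[0,0,0,0,1],[0,0,0,0,1],[0,0,0,0,1],[0,0,0,0,0]]'; python3 -c "
from h import *; s=r.sense(); print(s['wrist_torque'],s['tcp_rot'])"
python3 -m pendant '[[0,0,0,0,1.5],[0,0,0,0,1.5],[0,0,0,0,0]]'; python3 -c "
from h import *; s=r.sense(); print(s['wrist_torque'],s['tcp_rot'])"
```

```text
time: 7.05
tool_pos: [653.6, 108.4, 34.5]
tcp_rot: [-180.0, -0.2, 10.9]
ft_force: [5.6, 3.2, -3.8]
finger_gap: 11.6
[ 0.43181598 -0.87268447  0.49951759] [-179.95064874   -0.19419803   10.85617552]
time: 7.35
tool_pos: [653.6, 108.4, 34.5]
tcp_rot: [-180.0, -0.2, 7.9]
ft_force: [6.0, 2.3, -4.2]
finger_gap: 11.3
[ 0.4043229  -0.83495685  1.19211443] [-179.96032124   -0.19157015    7.90012137]
```

```bash
python3 -m pendant '[[0.4,0,0,0,0],[0.4,0,0,0,0],[0.4,0,0,0,0],[0.4,0,0,-30,0],[0.4,0,0,-40,0],[0.4,0,0,-40,0],[0.4,0,0,-40,0],[0.4,0,0,-20,0],[0.4,0,0,0,0],[0.4,0,0,0,0]]' 40; python3 - <<'E'
from h import *
s=r.sense();print(s["tool_pos"])
img,P=cloud("wrist"); cv2.imwrite("pics/w3.png",img); Z=P[...,2]
m=(Z>52)&(Z<61)&(abs(P[...,0]-653.5)<35)&(abs(P[...,1]-107)<35)
n,l,st,c=cv2.connectedComponentsWithStats(m.astype(np.uint8))
for i in range(1,n):
    if st[i,4]>100: print(st[i],cv2.minAreaRect(P[l==i][:,:2].astype(np.float32)))
rowsto([483.5,341.5,260],4)
E
```

```text
time: 8.35
tool_pos: [652.4, 107.2, 204.3]
tcp_rot: [180.0, -0.0, 7.8]
ft_force: [0.3, 0.5, -0.1]
finger_gap: 33.8
[652.38114379 107.15004248 204.25371521]
[317 199  17  41 551] ((654.0482788085938, 107.58139038085938), (11.98713493347168, 36.3404426574707), 12.374080657958984)
at [651.6 107.1 202.7] [-1.7999e+02  1.1000e-01  7.8300e+00] j6 -3 shift [-134.7 -255.1  -57. ] turn 3.828950562578541
```

View pics/w3.png

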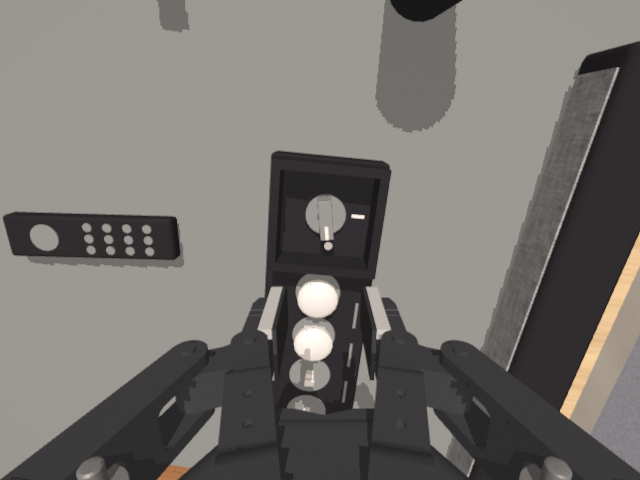

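```bash
python3 -m pendant '[[0.6,0,0,-40,0],[0.6,-19,-36,-17,0],[0.6,-19,-36,0,0],[0.6,-19,-36,0,0],[0.6,-19,-37,0,0],[0.6,-19,-37,0,0],[0.6,-20,-36.5,0,0],[0.6,-20,-36.5,0,0],[0.6,0,0,0,-7],[0.6,0,0,0,-7]]' 40; python3 -m pendant '[[0.6,0,0,0,-8],[0.6,0,0,0,-8],[0.6,0,0,0,-8],[0.6,0,0,0,-8],[0.6,0,0,0,-8],[0.6,0,0,0,-8],[0.6,0,0,0,-8],[0.6,0,0,0,-8],[0.6,0,0,0,-6.2],[0.6,0,0,0,0]]';python3 -m pendant '[[0.6,0,0,0,0],[0.6,0,0,0,0]]'; python3 - <<'E'
from h import *
s=r.sense()
img,P=cloud("wrist"); cv2.imwrite("pics/w4.png",img); Z=P[...,2]; np.save("w4.npy",P)
for lo,hi in [(84,98),(33,46),(5.0+2,13)]:
    m=(Z>lo)&(Z<hi)&(abs(P[...,0]-475)<45)&(abs(P[...,1]-340)<40)
    n,l,st,c=cv2.connectedComponentsWithStats(m.astype(np.uint8))
    for i in range(1,n):
        if st[i,4]>60: print(lo,st[i],np.median(P[l==i],0),cv2.minAreaRect(P[l==i][:,:2].astype(np.float32)))
rowsto([483.5,341.5,260],90)
E
```

```text
time: 9.4
tool_pos: [481.8, 342.3, 258.6]
tcp_rot: [180.0, 0.2, 22.3]
ft_force: [1.0, -0.2, -0.4]
finger_gap: 51.6
time: 10.4
tool_pos: [482.9, 340.9, 258.7]
tcp_rot: [-179.8, 0.1, 92.1]
ft_force: [0.8, 0.4, -0.3]
finger_gap: 51.4
time: 10.6
tool_pos: [483.5, 341.2, 260.3]
tcp_rot: [-179.9, 0.0, 91.9]
ft_force: [-0.2, 0.1, 1.1]
finger_gap: 51.2
84 [317 200  15  27 381] [481.90433432 341.96202696  93.25481162] ((483.4981384277344, 341.9288024902344), (24.26899528503418, 13.30009651184082), 2.1404380798339844)
33 [303 172  41  42 903] [465.72254238 340.87075604  41.51463751] ((473.9135437011719, 341.2818603515625), (42.92058181762695, 42.50130844116211), 4.437234878540039)
7.0 [305 179   6  30 127] [480.49205251 322.82990759   9.4658116 ] ((481.07440185546875, 322.6539001464844), (34.697811126708984, 4.860054969787598), 4.228090286254883)
7.0 [338 178   6  30 145] [478.81416146 360.46190649   9.58623768] ((478.6912536621094, 361.0762023925781), (34.50241470336914, 5.997690677642822), 2.5573461055755615)
at [483.6 341.3 260.6] [-1.7995e+02  3.0000e-02  9.1920e+01] j6 -62 shift [ 0.2 -0.1  0.6] turn 1.919419447265284
```

View pics/w4.png

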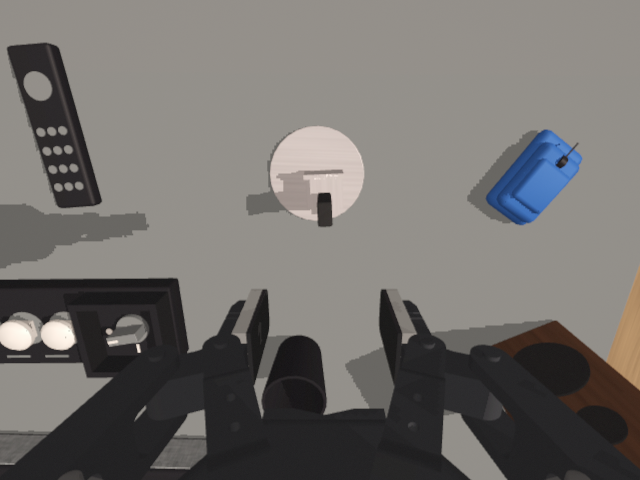

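```bash
python3 -m pendant '[[0.6,0.6,0,20,-1.6],[0.6,0,0,40,0],[0.6,0,0,40,0],[0.6,0,0,40,0],[0.6,0,0,20,0],[0.6,0,0,0,0],[0.6,0,0,0,0],[0.6,0,0,0,0]]' 40; python3 - <<'E'
from h import *
img,P=cloud("wrist"); Z=P[...,2]
for lo,hi in [(84,98),(33,46),(5.0+2,13)]:
    m=(Z>lo)&(Z<hi)&(abs(P[...,0]-475)<45)&(abs(P[...,1]-340)<22)
    n,l,st,c=cv2.connectedComponentsWithStats(m.astype(np.uint8))
    for i in range(1,n):
        if st[i,4]>100: print(lo,st[i],np.median(P[l==i],0),cv2.minAreaRect(P[l==i][:,:2].astype(np.float32)))
rowsto([483.5,341.9,50],93.5)
E
```

```text
time: 11.45
tool_pos: [485.1, 342.9, 103.7]
tcp_rot: [179.8, -0.1, 93.6]
ft_force: [0.3, 0.5, 1.4]
finger_gap: 51.4
84 [ 308  259   28   50 1342] [481.00050088 342.11215305  93.34355205] ((483.1587829589844, 342.10125732421875), (24.109603881835938, 13.915555953979492), 4.052945137023926)
33 [ 287  202   69   68 2573] [465.03514045 340.64976876  41.54181053] ((474.263916015625, 341.5367431640625), (43.888214111328125, 42.49828338623047), 4.846590518951416)
7.0 [291 194  61   2 108] [452.66441617 340.94512099  10.17110582] ((452.78277587890625, 339.58563232421875), (0.5164140462875366, 42.36701202392578), 4.147349834442139)
7.0 [292 213   7  42 223] [483.02056594 322.53117832   9.59213627] ((483.2123718261719, 322.4390869140625), (31.7528018951416, 3.9605906009674072), 4.24001932144165)
7.0 [345 213   7  41 161] [477.17277401 360.53455116   9.57890396] ((480.24810791015625, 360.890380859375), (31.173250198364258, 3.6059229373931885), 2.780520439147949)
at [485.2 342.9 103.8] [ 1.798e+02 -1.000e-01  9.362e+01] j6 -63 shift [-1.  -2.  53.8] turn 0.12010879303596766
```

```bash
python3 -m pendant '[[0.6,-0.6,-1,20,-0.4],[0.6,0,0,20,0],[0.6,0,0,13,0],[0.6,0,0,0,0],[0.6,0,0,0,0]]' 60;  python3 -m pendant '[[0,0,0,0,0],[0,0,0,0,0],[0,0,0,0,0],[0,0,0,0,0],[0,0,0,0,0],[0,0,0,0,0],[0,0,0,0,0],[0,0,0,0,0]]' 60; python3 - <<'E'
from h import *
rowsto([483.2,342,50],94)
E
```

```text
time: 12.0
tool_pos: [483.3, 341.7, 49.2]
tcp_rot: [180.0, -0.0, 94.0]
ft_force: [-0.2, -0.0, 0.0]
finger_gap: 51.4
time: 12.8
tool_pos: [483.6, 341.8, 49.5]
tcp_rot: [179.9, -0.0, 94.0]
ft_force: [0.1, -0.0, 6.7]
finger_gap: 13.4
at [483.6 341.8  49.5] [ 1.799e+02 -5.000e-02  9.404e+01] j6 -64 shift [ 0.2 -0.4 -0.5] turn 0.03611088821401154
```

```bash
python3 -m pendant '[[0,0,0,-10,0],[0,0,0,-30,0],[0,0,0,-40,0],[0,0,0,-40,0],[0,0,0,-10,1.4],[0,0,0,0,0],[0,0,0,0,0]]'; python3 - <<'E'
from h import *
rowsto([602.0,20.7,180],92.6)
E
```

```text
time: 13.5
tool_pos: [482.1, 340.9, 176.9]
tcp_rot: [-179.9, 0.1, 92.7]
ft_force: [0.7, -0.5, -1.1]
finger_gap: 13.4
at [482.1 340.9 176.9] [-1.799e+02  5.000e-02  9.265e+01] j6 -62 shift [-325.5  105.    -3. ] turn 0.05449652676304595
```

```bash
python3 -m pendant '[[0,-20,6,0,0],[0,-36,11.6,0,0],[0,-36,11.6,0,0],[0,-40,13,0,0],[0,-40,13,0,0],[0,-40,13,0,0],[0,-40,13,0,0],[0,-36,11.6,0,0],[0,-27,8.6,0,0],[0,-11,3.6,0,0]]'; python3 -m pendant '[[0,0,0,0,0],[0,0,0,0,0],[0,0,0,0,0]]'; python3 - <<'E'
from h import *
s=r.sense(); print(s["tool_pos"],s["tcp_rot"])
img,P=cloud("wrist"); cv2.imwrite("pics/w5.png",img); Z=P[...,2]; np.save("w5.npy",P)
m=(Z>51)&(Z<60)&(abs(P[...,0]-658)<30)&(abs(P[...,1])<60)
n,l,st,c=cv2.connectedComponentsWithStats(m.astype(np.uint8))
for i in range(1,n):
    if st[i,4]>100: print(st[i],np.median(P[l==i],0),cv2.minAreaRect(P[l==i][:,:2].astype(np.float32)),cv2.minEnclosingCircle(P[l==i][:,:2].astype(np.float32)))
s=r.sense();M=rot(s["tcp_rot"]);
T=(P-s["tool_pos"])@M
m=(T[...,2]>-40)&(T[...,2]<50)&(abs(T[...,0])<40)&(abs(T[...,1])<50)&(Z>80)
print("deck z",np.nanmedian(Z[(abs(P[...,0]-640)<20)&(abs(P[...,1]+2)<6)]))
for lo,hi in [(39,47),(-2,12)]:
    k=m&(T[...,2]>lo)&(T[...,2]<hi); q=T[k]; print(k.sum(),q.min(0) if len(q) else 0,q.max(0) if len(q) else 0, cv2.minAreaRect(q[:,:2].astype(np.float32)) if len(q) else 0)
E
```

```text
time: 14.5
tool_pos: [601.6, 17.8, 175.1]
tcp_rot: [-179.7, 0.0, 92.5]
ft_force: [0.5, 0.2, -1.4]
finger_gap: 13.1
time: 14.8
tool_pos: [602.0, 22.0, 177.6]
tcp_rot: [-179.9, -0.0, 92.7]
ft_force: [0.1, -0.2, -1.5]
finger_gap: 13.5
[601.9778688   22.03095147 177.59564008] [-1.79928384e+02 -3.31263512e-02  9.27246967e+01]
[ 241  267   42   38 1110] [657.9026663  -28.12837241  53.82882427] ((659.066650390625, -28.92263412475586), (34.789344787597656, 34.568336486816406), 43.372032165527344) ((659.0892944335938, -28.80890464782715), 18.254764556884766)
deck z nan
639 [-21.23269497 -31.32876307  39.02777231] [21.95877206 13.99804085 44.03831126] ((0.3514537811279297, -8.711332321166992), (45.326358795166016, 43.1567497253418), 89.85484313964844)
3547 [-21.11506879 -31.48318181  -1.9917513 ] [21.96686557 -3.65498771 11.99525323] ((0.5632743835449219, -17.630126953125), (27.555130004882812, 43.0148811340332), 89.25306701660156)
  return np.nanmean(a, axis, out=out, keepdims=keepdims)
```

View pics/w5.png

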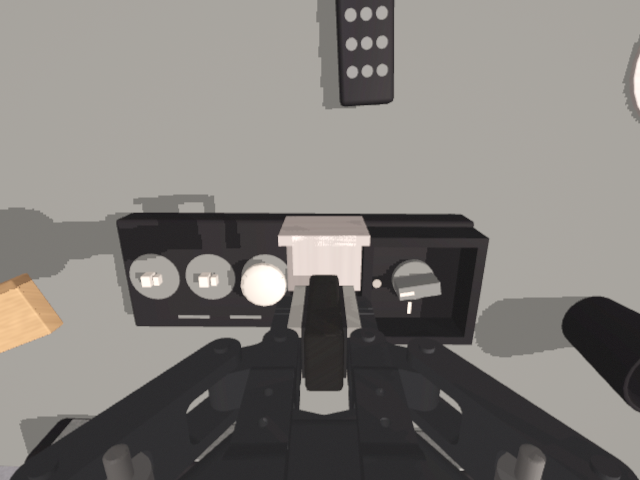

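```bash
python3 -m pendant '[[0,-2,0,20,0.1],[0,0,0,30,0],[0,0,0,25,0],[0,0,0,15,0],[0,0,0,8,0],[0,0,0,0,0],[0,0,0,0,0],[0,0,0,0,0]]'; python3 - <<'E'
from h import *
rowsto([601.9,20.0,79],92.6)
rowsto([656.8,22.5,79],92.6)
E
```

```text
time: 15.65
tool_pos: [604.0, 18.6, 82.1]
tcp_rot: [179.8, 0.0, 92.5]
ft_force: [0.0, -0.2, -0.4]
finger_gap: 13.3
at [604.   18.6  82.1] [1.7984e+02 1.0000e-02 9.2540e+01] j6 -96 shift [ 1.5 -2.1  3.1] turn -0.057272110577144986
at [604.   18.6  82.1] [1.7984e+02 1.0000e-02 9.2540e+01] j6 -96 shift [ 1.6 52.9  3.2] turn -0.057272110577144986
```

```bash
python3 -m pendant '[[0,1,0,0,0],[0,0,0,0,0],[0,0,0,0,0],[0,0,0,0,0],[0,0,0,0,0]]'; python3 - <<'E'
from h import *
rowsto([656.8,22.5,79],92.6)
img,P=cloud("wrist");Z=P[...,2]
print("deck z",np.nanmedian(Z[(abs(P[...,0]-640)<10)&(abs(P[...,1]+2)<8)&(Z<45)]))
s=r.sense();M=rot(s["tcp_rot"]);T=(P-s["tool_pos"])@M
k=(T[...,2]>38)&(T[...,2]<48)&(abs(T[...,0])<30)&(abs(T[...,1])<30);print("fork z",np.nanpercentile(Z[k],[2,5,50,95]))
E
```

```text
time: 16.15
tool_pos: [602.7, 19.5, 80.3]
tcp_rot: [-180.0, -0.0, 92.5]
ft_force: [-0.3, 0.3, -1.7]
finger_gap: 13.5
at [602.7  19.5  80.3] [-179.99   -0.     92.53] j6 -96 shift [ 0.6 54.2  1.3] turn -0.06776078519891371
deck z 30.558774689765414
fork z [38.95957163 39.4632467  40.42193254 41.47567105]
```

```bash
python3 -m pendant '[[0,0.6,4,1,0],[0,0,8,0,0],[0,0,8,0,0],[0,0,8,0,0],[0,0,8,0,0],[0,0,8,0,0],[0,0,6,0,0],[0,0,4,0,0],[0,0,0,0,0],[0,0,0,0,0]]'; python3 - <<'E'
from h import *
rowsto([656.8,22.5,79],92.6)
E
```

```text
time: 17.2
tool_pos: [656.5, 22.6, 79.2]
tcp_rot: [-180.0, -0.0, 92.5]
ft_force: [-0.7, 0.3, -1.5]
finger_gap: 13.3
at [656.5  22.6  79.2] [-179.98   -0.     92.54] j6 -95 shift [-0.1  0.3  0.2] turn -0.06301227243008611
```

Engaged without contact force. Lift straight up slowly.

```bash
python3 -m pendant '[[0,0,0,-2,0],[0,0,0,-2,0],[0,0,0,-2,0],[0,0,0,-2,0],[0,0,0,-2,0]]'; python3 -m pendant '[[0,0,0,-3,0],[0,0,0,-3,0],[0,0,0,-5,0],[0,0,0,-10,0],[0,0,0,-15,0],[0,0,0,-15,0],[0,0,0,-10,0],[0,0,0,-5,0],[0,0,0,0,0],[0,0,0,0,0]]';python3 - <<'E'
from h import *
img,P=cloud("wrist"); cv2.imwrite("pics/w6.png",img)
rowsto([656.5,22.5,150],92.6)
E
```

```text
time: 17.7
tool_pos: [656.1, 22.5, 88.8]
tcp_rot: [-179.9, -0.0, 92.5]
ft_force: [0.0, -0.2, -5.1]
finger_gap: 13.1
time: 18.7
tool_pos: [656.4, 22.5, 154.9]
tcp_rot: [-180.0, -0.0, 92.5]
ft_force: [0.6, -0.6, -1.8]
finger_gap: 13.1
at [656.1  22.6 154.4] [-1.7992e+02 -1.0000e-02  9.2530e+01] j6 -95 shift [-0.1  0.4  4.4] turn -0.06557056415152829
```

View pics/w6.png

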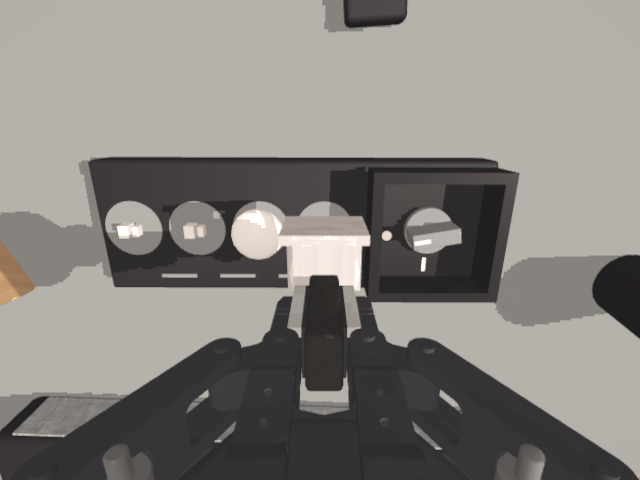

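```bash
python3 - <<'E'
from h import *
img,P=cloud("side"); q=proj("side",[[656,22,120]])[0].astype(int); print(q)
a=cv2.resize(img[q[1]-60:q[1]+60,q[0]-80:q[0]+80],None,fx=4,fy=4,interpolation=cv2.INTER_CUBIC)
img2,P=cloud("scene"); q=proj("scene",[[656,22,120]])[0].astype(int); print(q)
b=cv2.resize(img2[q[1]-60:q[1]+60,q[0]-80:q[0]+80],None,fx=4,fy=4,interpolation=cv2.INTER_CUBIC)
cv2.imwrite("pics/s6.png",cv2.resize(np.hstack([a,b]),(800,300)))
E
```

```text
[332 206]
[313 242]
```

View pics/s6.png

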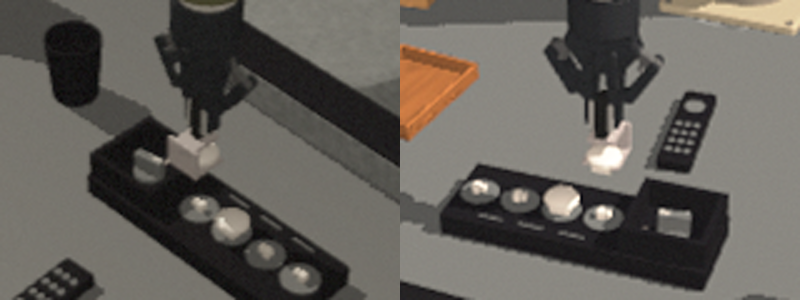

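```bash
cat >> h.py <<'E'
def tray(n):
    img,P=cloud(n); Z=P[...,2]
    m=(Z>17)&(Z<29)&(abs(P[...,0]-472)<160)&(abs(P[...,1]+345)<150)
    k,l,st,c=cv2.connectedComponentsWithStats(m.astype(np.uint8)); i=1+np.argmax(st[1:,4])
    rc=cv2.minAreaRect(P[l==i][:,:2].astype(np.float32)); 
    b=cv2.boxPoints(rc); e=b[1]-b[0]; f=b[2]-b[1]; g=e if np.hypot(*e)>np.hypot(*f) else f
    yaw=np.degrees(np.arctan2(g[1],g[0])); yaw=(yaw+90)%180-90
    print("tray",n,st[i,4],rc,"yaw",yaw); return np.array(rc[0]),yaw
def intray(c,yaw,x,y):
    a=np.radians(yaw); return np.array([c[0]+x*np.cos(a)-y*np.sin(a),c[1]+x*np.sin(a)+y*np.cos(a)])
E
python3 - <<'E'
from h import *
tray("side"); c,y=tray("scene")
t=intray(c,y,50,-29); print(t)
rowsto([*t,155],90+y)
E
```

```text
tray side 758 ((469.2740783691406, -345.45745849609375), (131.0601806640625, 178.3034210205078), 85.43534088134766) yaw -4.5646667
tray scene 318 ((471.46893310546875, -340.9745788574219), (133.1608428955078, 187.1925048828125), 86.3529052734375) yaw -3.6470947
[ 519.52295768 -373.09638762]
at [656.2  22.6 154.4] [-1.7992e+02 -1.0000e-02  9.2530e+01] j6 -95 shift [-389.2 -154.    -0.4] turn 6.1813778404314235
```

```bash
python3 -m pendant '[[0,-4,-1.5,0,0],[0,-8,-3,0,0],[0,-13,-5,0,0],[0,-18,-7,0,0],[0,-22,-9,0,0],[0,-24,-10,0,0],[0,-24,-10,0,0],[0,-24,-10,0,0],[0,-24,-10,0,0],[0,-24,-10,0,0]]'; python3 -m pendant '[[0,-24,-10,0,0],[0,-24,-10,0,0],[0,-24,-10,0,0],[0,-24,-10,0,0],[0,-24,-10,0,0],[0,-24,-10,0,0],[0,-20,-8,0,0],[0,-15,-5,0,0],[0,-10,-4,0,0],[0,-5,-2,0,0]]';python3 -m pendant '[[0,-2,-1,0,1],[0,0,0,0,2],[0,0,0,0,2],[0,0,0,0,1],[0,0,0,0,1],[0,0,0,0,0],[0,0,0,0,0],[0,0,0,0,0]]'; python3 - <<'E'
from h import *
s=r.sense()
img,P=cloud("wrist"); cv2.imwrite("pics/w7.png",img); np.save("w7.npy",P)
tray("side"); 
t=intray((470,-345),-4.6,50,-29); print(t)
rowsto([*t,155],85.4)
E
```

```text
time: 19.95
tool_pos: [588.1, -168.1, 155.4]
tcp_rot: [180.0, 0.0, 92.5]
ft_force: [0.3, 0.1, -1.6]
finger_gap: 13.3
time: 20.95
tool_pos: [518.4, -364.1, 155.3]
tcp_rot: [-180.0, 0.0, 92.5]
ft_force: [-0.1, 0.3, -1.7]
finger_gap: 13.0
time: 21.75
tool_pos: [518.2, -364.9, 155.3]
tcp_rot: [180.0, -0.0, 85.6]
ft_force: [-0.2, -0.9, -2.3]
finger_gap: 13.0
tray side 681 ((468.64434814453125, -344.92095947265625), (130.4729766845703, 178.73585510253906), 85.87255096435547) yaw -4.127449
[ 517.51317512 -377.91653369]
at [ 518.2 -365.   155.3] [180.     0.    85.55] j6 -125 shift [-13.    0.3   0.3] turn 0.14877506997589762
```

View pics/w7.png

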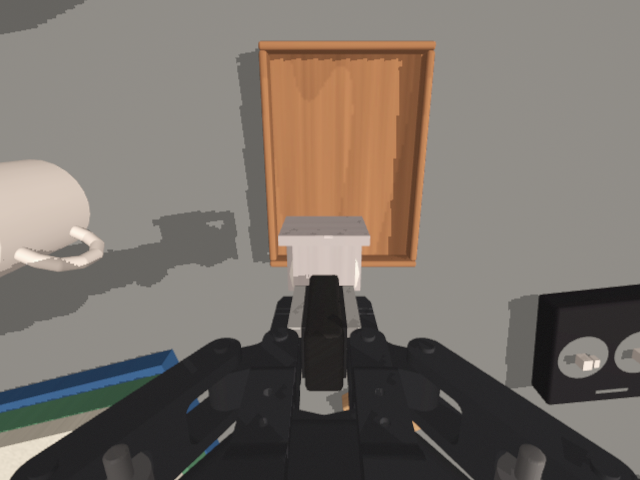

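```bash
cat >> h.py <<'E'
def trayw(P):
    Z=P[...,2]; m=(Z>21)&(Z<28)&(abs(P[...,0]-472)<160)&(abs(P[...,1]+345)<160)
    k,l,st,c=cv2.connectedComponentsWithStats(cv2.dilate(m.astype(np.uint8),np.ones((3,3)))); i=1+np.argmax(st[1:,4])
    rc=cv2.minAreaRect(P[(l==i)&m][:,:2].astype(np.float32)); print("trayw",rc)
    yaw=rc[2] if rc[1][0]>rc[1][1] else rc[2]-90
    return np.array(rc[0]),(yaw+90)%180-90
E
python3 - <<'E'
from h import *
c,y=trayw(np.load("w7.npy")); t=intray(c,y,50,-29); print(c,y,t)
rowsto([*t,60],90+y)
E
```

```text
trayw ((470.06146240234375, -344.228515625), (128.3534393310547, 176.27870178222656), 85.68510437011719)
[ 470.0614624  -344.22851562] -4.3148956298828125 [ 517.73784162 -376.90821674]
at [ 518.2 -365.   155.3] [180.     0.    85.55] j6 -125 shift [-11.9   0.5  95.3] turn -0.1363293001412842
```

```bash
python3 -m pendant '[[0,-6,0,5,0],[0,-6,0,10,0],[0,0,0,20,0],[0,0,0,20,0],[0,0,0,15,0],[0,0,0,10,0],[0,0,0,6,0],[0,0,0,0,0],[0,0,0,0,0]]';python3 -m pendant '[[0,0,0,1.5,0],[0,0,0,1.5,0],[0,0,0,1.5,0],[0,0,0,1.5,0],[0,0,0,1.5,0],[0,0,0,1.5,0],[0,0,0,1.5,0],[0,0,0,1.5,0],[0,0,0,1,0],[0,0,0,0,0]]'
```

```text
time: 22.75
tool_pos: [517.7, -377.3, 70.1]
tcp_rot: [180.0, 0.0, 85.5]
ft_force: [0.1, -0.2, -0.9]
finger_gap: 13.2
time: 23.75
tool_pos: [517.1, -376.9, 56.1]
tcp_rot: [-180.0, -0.0, 85.5]
ft_force: [-0.7, -0.3, -0.9]
finger_gap: 13.5
```

```bash
python3 -m pendant '[[0,0,-3,0,0],[0,0,-5,0,0],[0,0,-6,0,0],[0,0,-8,0,0],[0,0,-8,0,0],[0,0,-8,0,0],[0,0,-5,0,0],[0,0,-3,0,0],[0,0,0,0,0],[0,0,0,0,0]]';python3 -m pendant '[[0,0,0,-5,0],[0,0,0,-15,0],[0,0,0,-25,0],[0,0,0,-25,0],[0,0,0,-20,0],[0,0,0,-10,0],[0,0,0,0,0],[0,0,0,0,0],[0,0,0,0,0]]'; python3 - <<'E'
from h import *
s=r.sense()
img,P=cloud("wrist"); cv2.imwrite("pics/w8.png",img); np.save("w8.npy",P)
c,y=trayw(P); print(c,y)
rowsto([603,-31.7,156],92.6)
E
```

```text
time: 24.75
tool_pos: [471.5, -373.5, 56.4]
tcp_rot: [180.0, 0.0, 85.5]
ft_force: [0.2, 0.1, -1.5]
finger_gap: 13.5
time: 25.65
tool_pos: [470.7, -372.7, 154.7]
tcp_rot: [-179.9, -0.1, 85.5]
ft_force: [0.4, 0.6, -0.9]
finger_gap: 13.5
trayw ((469.8280944824219, -344.17303466796875), (128.34927368164062, 174.906982421875), 85.64398956298828)
[ 469.82809448 -344.17303467] -4.356010437011719
at [ 470.7 -372.7  154.6] [-1.7988e+02 -9.0000e-02  8.5540e+01] j6 -129 shift [350.2 105.4  -1. ] turn -7.061582092201718
```

View pics/w8.png

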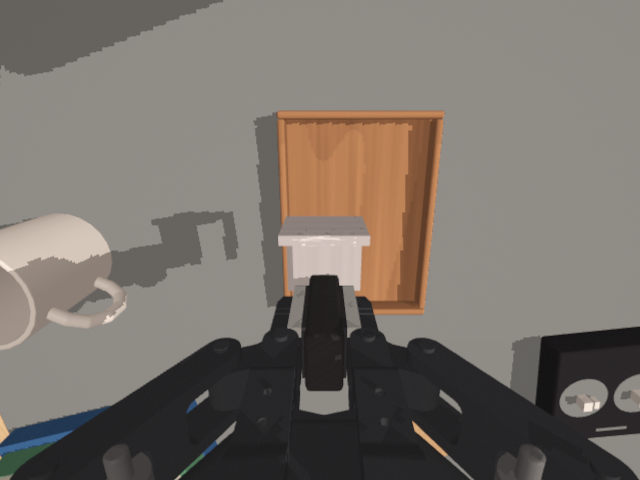

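```bash
python3 -m pendant '[[0,15,4,0,0],[0,35,10.5,0,0],[0,40,12,0,0],[0,40,12,0,0],[0,40,12,0,0],[0,40,12,0,0],[0,40,12,0,0],[0,40,12,0,0],[0,35,10.5,0,0],[0,20,6,0,-2]]';python3 -m pendant '[[0,5,2.4,0,-3],[0,0,0,0,-2.1],[0,0,0,30,0],[0,0,0,25,0],[0,0,0,13,0],[0,0,0,5,0],[0,0,0,0,0],[0,0,0,0,0],[0,0,0,0,0],[0,0,0,0,0]]'; python3 - <<'E'
from h import *
s=r.sense()
img,P=cloud("wrist"); Z=P[...,2]
m=(Z>51)&(Z<60)&(abs(P[...,0]-658)<30)&(abs(P[...,1]+28)<22)
if m.sum()>50:print(m.sum(),cv2.minEnclosingCircle(P[m][:,:2].astype(np.float32)))
rowsto([604.2,-31.3,79],92.6)
rowsto([659.1,-28.8,79],92.6)
img,P=cloud("side"); cv2.imwrite("pics/s9.png",cv2.resize(img[280:440,300:500],None,fx=3,fy=3))
E
```

```text
time: 26.7
tool_pos: [601.0, -33.4, 155.5]
tcp_rot: [-179.9, -0.1, 87.7]
ft_force: [-0.3, -0.2, -0.7]
finger_gap: 13.7
time: 27.7
tool_pos: [604.4, -32.7, 84.6]
tcp_rot: [179.9, 0.0, 92.6]
ft_force: [-0.2, -0.5, -1.8]
finger_gap: 13.4
at [604.2 -32.6  84.3] [1.7991e+02 2.0000e-02 9.2630e+01] j6 -101 shift [1.3 0.1 5.3] turn 0.033324954063033374
at [604.2 -32.6  84.3] [1.7991e+02 2.0000e-02 9.2630e+01] j6 -101 shift [ 1.3 55.   5.4] turn 0.033324954063033374
```

View pics/s9.png

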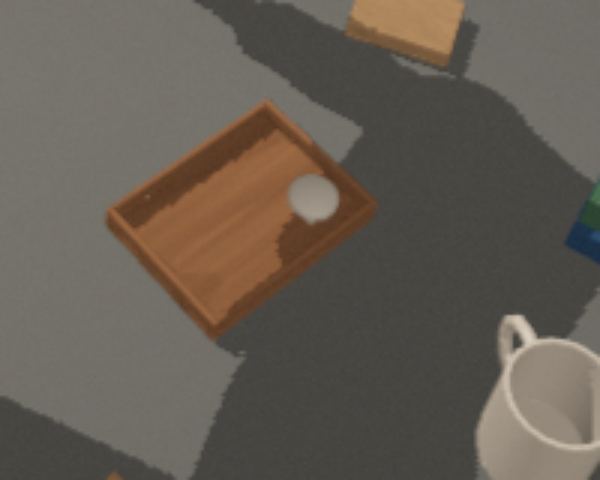

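Cap 1 stands upright in the tray. Now cap 2.

```bash
python3 -m pendant '[[0,1.2,0,2.5,0],[0,0,0,2.5,0],[0,0,0,0,0],[0,0,0,0,0],[0,0,0,0,0]]'; python3 - <<'E'
from h import *
rowsto([659.1,-28.8,79],92.6)
E
```

```text
time: 28.3
tool_pos: [603.5, -31.3, 78.3]
tcp_rot: [-180.0, 0.0, 92.6]
ft_force: [0.8, 0.9, -1.9]
finger_gap: 13.4
at [603.5 -31.3  78.3] [-180.      0.     92.64] j6 -100 shift [-0.  55.7 -0.7] turn 0.035814044521316646
```

```bash
python3 -m pendant '[[0,0,5,-0.5,0],[0,0,8,0,0],[0,0,8,0,0],[0,0,8,0,0],[0,0,8,0,0],[0,0,8,0,0],[0,0,6,0,0],[0,0,4.5,0,0],[0,0,0,0,0],[0,0,0,0,0]]'; python3 - <<'E'
from h import *
rowsto([659.1,-28.8,79],92.6)
E
```

```text
time: 29.3
tool_pos: [658.8, -28.7, 78.7]
tcp_rot: [-180.0, -0.0, 92.6]
ft_force: [-0.7, -0.4, -1.1]
finger_gap: 13.3
at [658.8 -28.7  78.7] [-179.98   -0.     92.64] j6 -100 shift [-0.1  0.3 -0.3] turn 0.042297111957850575
```

```bash
python3 -m pendant '[[0,0,0,-2,0],[0,0,0,-2,0],[0,0,0,-2,0],[0,0,0,-2,0],[0,0,0,-2,0]]'; python3 -m pendant '[[0,0,0,-3,0],[0,0,0,-3,0],[0,0,0,-5,0],[0,0,0,-10,0],[0,0,0,-15,0],[0,0,0,-15,0],[0,0,0,-10,0],[0,0,0,-5,0],[0,0,0,0,0],[0,0,0,0,0]]';python3 - <<'E'
from h import *
c,y=tray("side")
t=intray((470,-344.2),-4.3,50,29); print(t)
rowsto([*t,155],85.7)
E
```

```text
time: 29.8
tool_pos: [658.3, -28.8, 88.3]
tcp_rot: [-179.9, -0.0, 92.6]
ft_force: [0.1, -0.7, -6.9]
finger_gap: 13.3
time: 30.8
tool_pos: [658.6, -28.8, 154.3]
tcp_rot: [-180.0, -0.0, 92.6]
ft_force: [-0.4, 0.4, -1.3]
finger_gap: 13.3
tray side 770 ((470.016845703125, -366.81781005859375), (130.43447875976562, 179.2462158203125), 85.93280029296875) yaw -4.0672073
[ 522.03363975 -319.03056747]
at [658.4 -28.7 153.9] [-1.7992e+02 -2.0000e-02  9.2640e+01] j6 -100 shift [-283.8 -149.6   -1. ] turn 6.936016907024168
```

```bash
python3 -m pendant '[[0,-4,-2,0,0],[0,-9,-4.5,0,0],[0,-14,-7,0,0],[0,-19,-9.5,0,0],[0,-22,-11,0,0],[0,-22,-11,0,0],[0,-22,-11,0,0],[0,-22,-11,0,0],[0,-22,-11,0,0],[0,-22,-11,0,0]]';python3 -m pendant '[[0,-22,-11,0,0],[0,-22,-11,0,0],[0,-22,-11,0,0],[0,-22,-11,0,0],[0,-16,-7,0,1],[0,-12,-5,0,1.5],[0,-8,-4,0,2],[0,-4,-2,0,1.5],[0,0,0,0,1],[0,0,0,0,0]]'; python3 -m pendant '[[0,0,0,0,0],[0,0,0,0,0],[0,0,0,0,0]]'; python3 - <<'E'
from h import *
s=r.sense()
img,P=cloud("wrist"); np.save("w10.npy",P); cv2.imwrite("pics/w10.png",img)
c,y=trayw(P); print(c,y); tray("side"); t=intray(c,y,50,29)
rowsto([*t,60],90+y)
img,P=cloud("side"); q=proj("side",[[*c,20]])[0].astype(int); cv2.imwrite("pics/s10.png",cv2.resize(img[q[1]-90:q[1]+70,q[0]-100:q[0]+100],None,fx=3,fy=3))
m=(P[...,2]>24)&(P[...,2]<36)&(np.hypot(P[...,0]-518,P[...,1]+398)<50)
print("cap1",m.sum(),np.nanmean(P[m],0),cv2.minEnclosingCircle(P[m][:,:2].astype(np.float32)) if m.sum() else 0)
E
```

```text
time: 31.85
tool_pos: [576.8, -212.7, 154.7]
tcp_rot: [-180.0, 0.0, 92.6]
ft_force: [-0.4, -0.7, -1.3]
finger_gap: 12.9
time: 32.85
tool_pos: [521.6, -340.3, 154.8]
tcp_rot: [180.0, -0.0, 85.6]
ft_force: [-0.3, -0.0, -1.8]
finger_gap: 13.3
time: 33.15
tool_pos: [521.5, -340.6, 154.8]
tcp_rot: [180.0, -0.0, 85.7]
ft_force: [0.1, -0.0, -1.9]
finger_gap: 13.6
trayw ((471.1800537109375, -366.41314697265625), (128.32688903808594, 175.56260681152344), 85.79866790771484)
[ 471.18005371 -366.41314697] -4.201332092285156
tray side 739 ((470.27923583984375, -366.8826904296875), (129.44232177734375, 177.8715057373047), 85.77519989013672) yaw -4.2247925
at [ 521.4 -340.8  154.8] [180.    -0.    85.66] j6 -124 shift [-0.3  1.8 94.8] turn -0.13724620911045804
cap1 257 [ 520.8903591  -404.28808165   28.09393734] ((519.6981201171875, -398.47021484375), 49.04568862915039)
```

View pics/s10.png

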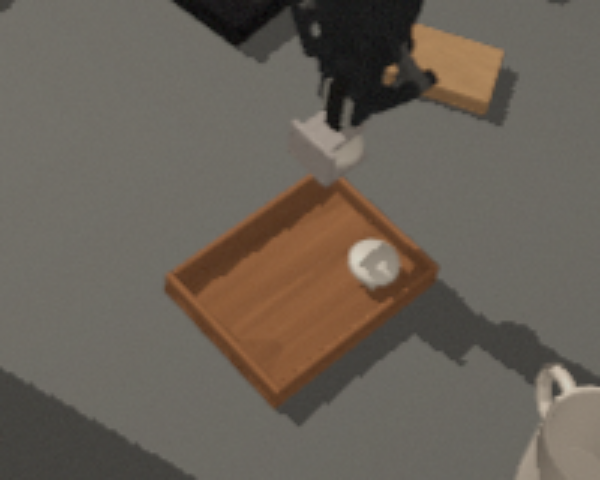

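```bash
python3 -m pendant '[[0,0,1,5,0],[0,0,0.8,10,0],[0,0,0,20,0],[0,0,0,20,0],[0,0,0,15,0],[0,0,0,10,0],[0,0,0,5,0],[0,0,0,0,0],[0,0,0,0,0]]';python3 -m pendant '[[0,0,0,1.5,0],[0,0,0,1.5,0],[0,0,0,1.5,0],[0,0,0,1.5,0],[0,0,0,1.5,0],[0,0,0,1.5,0],[0,0,0,1.5,0],[0,0,0,1.5,0],[0,0,0,1.5,0],[0,0,0,0,0]]'
```

```text
time: 34.2
tool_pos: [523.5, -341.5, 70.6]
tcp_rot: [179.9, 0.0, 85.6]
ft_force: [-0.1, 1.1, -0.7]
finger_gap: 12.9
time: 35.2
tool_pos: [522.9, -341.0, 56.0]
tcp_rot: [-180.0, -0.0, 85.6]
ft_force: [-0.0, 0.1, -0.9]
finger_gap: 13.5
```

```bash
python3 -m pendant '[[0,0,-3,0,0],[0,0,-5,0,0],[0,0,-6,0,0],[0,0,-8,0,0],[0,0,-8,0,0],[0,0,-8,0,0],[0,0,-5,0,0],[0,0,-3,0,0],[0,0,0,0,0],[0,0,0,0,0]]';python3 -m pendant '[[0,0,0,-5,0],[0,0,0,-15,0],[0,0,0,-25,0],[0,0,0,-25,0],[0,0,0,-25,0],[0,0,0,-15,0],[0,0,0,-10,0],[0,0,0,0,0],[0,0,0,0,0]]'; python3 - <<'E'
from h import *
img,P=cloud("side"); cv2.imwrite("pics/s11.png",cv2.resize(img[150:410,280:480],None,fx=2.3,fy=2.3))
rowsto([483.4,341.8,176],94)
E
```

```text
time: 36.2
tool_pos: [477.4, -337.7, 56.4]
tcp_rot: [180.0, 0.0, 85.6]
ft_force: [0.8, -0.2, -1.0]
finger_gap: 13.2
time: 37.1
tool_pos: [476.9, -337.3, 175.5]
tcp_rot: [-180.0, -0.0, 85.6]
ft_force: [-0.7, -0.6, -1.7]
finger_gap: 13.5
at [ 476.6 -337.1  174.8] [-1.799e+02 -7.000e-02  8.564e+01] j6 -126 shift [ 6.775e+02 -4.480e+01 -2.000e-01] turn -8.360099340445572
```

View pics/s11.png

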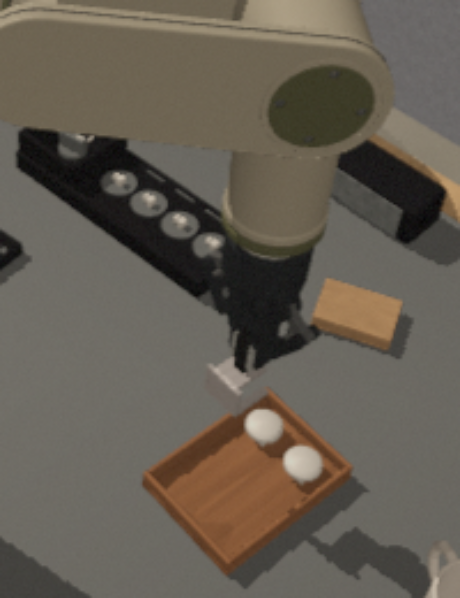

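```bash
python3 -m pendant '[[0,20,-1,0,0],[0,40,-2.7,0,0],[0,42,-2.8,0,0],[0,42,-2.8,0,0],[0,42,-2.8,0,0],[0,42,-2.8,0,0],[0,42,-2.8,0,0],[0,42,-2.8,0,0],[0,42,-2.8,0,0],[0,42,-2.8,0,0]]';python3 -m pendant '[[0,42,-2.8,0,0],[0,42,-2.8,0,0],[0,42,-2.8,0,0],[0,42,-2.8,0,0],[0,42,-2.8,0,0],[0,42,-2.8,0,0],[0,20,-1.4,0,-4],[0,7,0,0,-4.3],[0,0,0,0,0],[0,0,0,0,0]]';python3 -m pendant '[[0,0,0,0,0],[0,0,0,0,0]]'; python3 - <<'E'
from h import *
rowsto([483.4,341.8,60],94)
E
```

```text
time: 38.15
tool_pos: [480.2, 60.8, 174.9]
tcp_rot: [-179.9, 0.0, 85.6]
ft_force: [0.2, -0.3, -1.2]
finger_gap: 13.0
time: 39.15
tool_pos: [483.3, 338.2, 174.9]
tcp_rot: [-179.9, 0.1, 93.8]
ft_force: [-0.2, -0.2, -1.9]
finger_gap: 13.8
time: 39.35
tool_pos: [484.0, 338.0, 176.1]
tcp_rot: [-180.0, 0.0, 93.8]
ft_force: [0.1, 0.3, -1.2]
finger_gap: 13.6
at [484.  338.  176.1] [-1.7998e+02  1.0000e-02  9.3820e+01] j6 -64 shift [  3.9  -0.3 116.1] turn -0.1833339226834596
```

```bash
python3 -m pendant '[[0,3.9,0,15,0],[0,0,0,30,0],[0,0,0,30,0],[0,0,0,20,0],[0,0,0,15,0],[0,0,0,7,0],[0,0,0,0,0],[0,0,0,0,0],[0,0,0,0,0],[0,0,0,0,0]]';python3 -m pendant '[[0,0,0,2,0],[0,0,0,2,0],[0,0,0,1.5,0],[0,0,0,1,0],[0,0,0,1,0],[0,0,0,1,0],[0,0,0,0.5,0],[0,0,0,0,0],[0,0,0,0,0]]'
```

```text
time: 40.35
tool_pos: [484.4, 343.2, 60.6]
tcp_rot: [179.9, -0.1, 93.9]
ft_force: [0.3, 0.2, -0.9]
finger_gap: 13.7
time: 41.25
tool_pos: [483.6, 342.7, 50.3]
tcp_rot: [180.0, -0.0, 93.9]
ft_force: [0.0, 1.2, -0.7]
finger_gap: 13.6
```

```bash
python3 -m pendant '[[0,0,0,0.4,0],[0,0,0,0.4,0],[0,0,0,0,0],[0,0,0,0,0]]'; python3 -m pendant '[[0,0,0,0.4,0],[0,0,0,0.4,0],[0,0,0,0,0],[0,0,0,0,0]]'
```

```text
time: 41.65
tool_pos: [483.6, 342.7, 49.5]
tcp_rot: [180.0, -0.0, 93.9]
ft_force: [-0.4, 0.2, -1.1]
finger_gap: 13.2
time: 42.05
tool_pos: [483.8, 342.8, 49.5]
tcp_rot: [180.0, -0.0, 93.9]
ft_force: [-2.3, -2.0, 6.9]
finger_gap: 13.4
```

```bash
python3 -m pendant '[[0.2,0,0,0,0],[0.35,0,0,0,0],[0.5,0,0,0,0],[0.6,0,0,0,0],[0.6,0,0,0,0],[0.6,0,0,0,0]]'; python3 -m pendant '[[0.6,0,0,-10,0],[0.6,0,0,-25,0],[0.6,0,0,-40,0],[0.6,0,0,-40,0],[0.6,0,0,-40,0],[0.6,0,0,-40,0],[0.6,0,0,-20,0],[0.6,0,0,0,0],[0.6,0,0,0,0],[0.6,0,0,0,0]]'; python3 - <<'E'
from h import *
img,P=cloud("wrist"); cv2.imwrite("pics/w12.png",img); Z=P[...,2]
for lo,hi in [(84,98),(33,46)]:
    m=(Z>lo)&(Z<hi)&(abs(P[...,0]-475)<45)&(abs(P[...,1]-340)<40)
    print(lo,m.sum(),cv2.minAreaRect(P[m][:,:2].astype(np.float32)))
m=(Z>3)&(Z<7.5)&(abs(P[...,0]-465)<75)&(abs(P[...,1]-335)<75)
print("coaster",cv2.minEnclosingCircle(P[m][:,:2].astype(np.float32)))
b=(Z>52)&(Z<60)&(abs(P[...,0]-653.5)<30)&(abs(P[...,1]-107)<30)
print("dial",b.sum(),cv2.minAreaRect(P[b][:,:2].astype(np.float32)))
tray("side")
for q in ["remote","mouse","dice_cup","card_box","mug","cap1_mid"]:
    optics.snapshot("scene") if q=="remote" else 0
    print(q,[(np.round(x["at"]).tolist(),round(x["score"],2)) for x in optics.search_frame("scene",q)[:3]])
E
```

```text
time: 42.65
tool_pos: [483.6, 342.7, 48.6]
tcp_rot: [-180.0, 0.0, 93.9]
ft_force: [0.5, 0.1, 0.1]
finger_gap: 51.6
time: 43.65
tool_pos: [482.9, 342.3, 262.0]
tcp_rot: [-179.9, 0.1, 93.9]
ft_force: [-1.1, -1.3, 0.1]
finger_gap: 50.9
84 384 ((483.5670471191406, 342.89056396484375), (23.505823135375977, 13.397846221923828), 4.056204319000244)
33 871 ((474.09698486328125, 342.4044189453125), (42.90370559692383, 42.84085464477539), 4.5554118156433105)
coaster ((464.57513427734375, 340.66387939453125), 87.45578002929688)
dial 351 ((653.563232421875, 107.74833679199219), (12.588353157043457, 36.06403732299805), 12.431982040405273)
tray side 774 ((470.5359191894531, -367.0948486328125), (130.05941772460938, 178.93942260742188), 85.82428741455078) yaw -4.175705
remote [([443.0, 47.0, 14.0], 0.66)]
mouse [([482.0, 570.0, 28.0], 0.9)]
dice_cup [([732.0, 316.0, 61.0], 0.9)]
card_box [([743.0, -299.0, 20.0], 0.72), ([729.0, 316.0, 56.0], 0.37)]
mug [([513.0, -595.0, 59.0], 0.7)]
cap1_mid [([526.0, -387.0, 27.0], 0.56)]
```

View pics/w12.png

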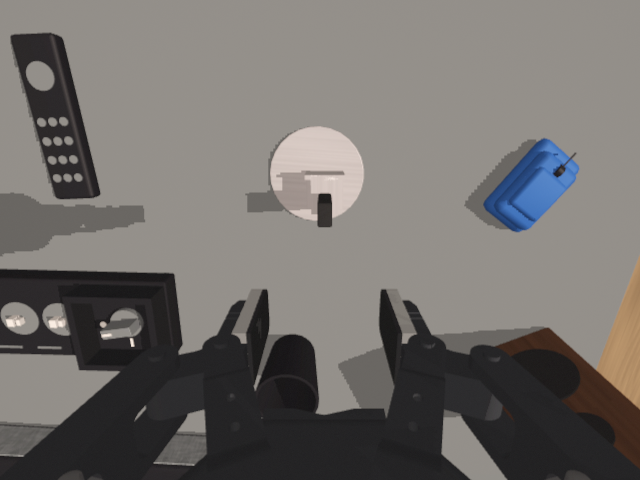

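```bash
python3 -c "
from bench import hand_in; print(hand_in())"
```

```text
the job is handed in; nothing more can be done
None
```

The job is done and handed in, at about 44 s on the robot's clock. I turned the dial clockwise to its stop first. I then pulled the only two caps present (stems 1 and 2) with the puller and set them side by side in the tray. The puller is back on the coaster.

- **Dial:** the bar measured 12.4° at the end, against 12.3° expected at the 1.4 rad stop, so it is still off.
- **Caps:** the side picture after the second placing showed both caps upright in the tray and all four stems bare. The tray was knocked about 22 mm while I was pulling cap 2. I measured it again before placing that cap, and cap 1 had stayed in place inside it.
- **Puller:** it stands upright on the coaster, within about 1 mm of where it started.
- **Other things:** the networks put the remote, mouse, dice cup, card box and mug within 5 mm of their first positions, about the detection error.
- **Checks that did not help:** the final search for caps returned only one, at a low score (0.56) and between the two, so that check rests on the side picture. A circle fit for the coaster also failed because it took in other points, so I judged the puller's place on it from the last wrist picture.

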